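Press a brass hub cap on a turned wheel and hold it while the glue grabs

ROBOT

A 6-joint arm with a two-finger parallel gripper is mounted at the origin on the work surface. World frame = base frame: x ahead of the robot, y to its left, z up, the work surface at z = 0. Lengths are in m, angles in degrees, forces in N, time in s.
With the tool pointing down it reaches from about 0.375 to 0.75 m from the base axis. Payload 9 kg.
Tool frame: the origin (TCP) lies where the fingers leave the gripper's body, on its centre line; the fingertips stand 73 mm ahead of it and the grasp point (between the pads) lies 54 mm ahead of it (robot.tip_reach is the distance from the TCP to the fingertips, in m); z points along the fingers, y is the direction in which the jaws open and shut (so a half turn about z gives the same grasp; the last joint's range is limited). The gripper opens to 85 mm and grips with 20 to 120 N. Pads are 22 mm wide; open, the fingers measure 114 mm over their backs; the gripper's body (76 mm by 85 mm) begins 54 mm behind the grasp point. The pads swing forward as they close: fully open they stand 13 mm farther back than shut.
Start: joints at [62.011, 5.964, 5.575, 89.605, 0, 77.527], TCP at [0.161, 0.578, 0.304] pointing down, gripper open.
Joint ranges: [-171.21, 171.21], [-48.23, 106.86], [-62.78, 66.21], [-105.2, 120.99], [-86.42, 89.51], [-180, 180]. Speed limits (degrees/s): [127.2, 127.2, 147.25, 180, 180, 180].

INTERFACE

Orientations are given as [roll, pitch, yaw] about the fixed x, y, z axes, in that order (R = Rz(yaw) Ry(pitch) Rx(roll)).
In Python, from plant import robot gives the robot as it stands. Calls block until the motion is done:
- robot.move_pose(position, orientation): joint-space move of the TCP to a pose.
- robot.line_to(position, vel=0.15, rotation=None, guard=None): straight line of the TCP; rotation=None keeps the orientation; vel is the mean speed in m/s. With guard (N) it stops when the force on the tool has changed by that much, and returns True; else False.
- robot.goto_joints(angles): joint-space move.
- robot.set_gripper(opening): finger opening in m; the grip force is fixed at half the most; returns when the fingers have stopped.
- robot.pause(seconds).
- robot.ik(position, orientation): joint angles nearest the present ones, or None.
- robot.observe(): the state.
- robot.grab_frame(name): name is "side" or "top"; returns the picture (480x640x3 uint8, blue, green, red); there is no depth.
- robot.get_calibration(name): a dict with "vertical_fov" (degrees; the focal length in pixels is half the picture's height over the tangent of half this angle, whatever the lens; pixels are square), "cx", "cy" (the principal point, pixels), "k1" (the pictures are not rectified: a ray, as slopes to the right and down, at radius r is drawn at 1 + k1 r^2 times it, then the intrinsics apply), "rvec" (rotation vector, rad) and "tvec" (3), from world to camera coordinates, as OpenCV has them. Camera axes: x right, y down, z forward; pixel columns grow to the right and rows downward; lengths in m; the calibration is good to about 2 mm. A picture is of the moment at which its call begins. get_calibration takes no time and is no camera call.
A pose or a line that the arm cannot do raises robot.IKError and nothing moves.
- robot.job_done(): hands the job in, once; it reports no verdict.
The state is a dict: "time": time; "q": joint angles; "qvel": joint speeds; "joint_torque": joint torques, N m; "tool_pos": TCP position; "tcp_rot": TCP orientation; "ft_force": force on the tool from outside, world axes, zero at the start; "torque": the same for the moment, N m; "gripper_width": finger opening in m.
Only numpy, scipy, OpenCV 4.12 (cv2) and the standard library are available. Lean on these libraries where they do the work, as an engineer would, in place of code of your own. Each camera call takes 0.05 s, during which the arm holds its last target.

TASK

The brass cap on the turned wooden wheel sits in fresh glue: set that wheel flat, cap up, between the four pins of the press's drawn-out loading slide and let go of it, then push the slide fully home under the ram. Pull the press lever down until the orange sprung foot, bearing on the cap, is pushed about 8 mm (half its travel) up into the ram, never all the way, and hold it steady there: the program finishes while still holding the lever down. Leave the plain wheel, the finial and the glue bottle where they stand.

Things in the scene. Friction and masses are not known exactly. Their poses are not given: they have to be found in the camera images.
- press: green cast bench lever press, bolted down; origin on the bench under the ram's axis; x from its front (robot side) to its back, z up. In its frame, mm: foot casting x -140..110, y +-60; rails y +-50..58, up to z 40; column from x 65 back; head x -27..110, y +-32, z 122..214; lever hub on the head to y -99; ram top z 243. Stands within 60 x 200 mm, turned up to 0.3 rad.
- slide (a joint): aluminium loading slide, m: 0 = fully home (nest under the ram), grows as drawn out to the press's -x, at most 0.11; starts 0.092 to 0.105; 2 N of friction, stays where left. Plate 98 mm wide, 14 thick, top 38 mm above the bench, from 115 mm in front of the nest's centre to 55 mm behind it.
- nest (a point): centre of the nest on the slide's top face (38 mm above the bench). Four steel locating pins, 8 mm thick and 10 mm high, stand 36 mm from it on the diagonals (at 45 degrees to the press's x and y), leaving 2 mm around the wheel.
- slide_knob (a point): centre of the top of the slide's upright dark wooden pull knob, 18 mm thick and 40 mm high, 98 mm in front of the nest's centre on the slide (top 78 mm above the bench).
- lever (a joint): sprung hand lever on the press's -y side, rad: 0 = at rest, 70 degrees above level, leaning to the front; grows as it is pulled forward and down (to 1.1); turns about the press's y through lever_hinge. Lowers the ram 28 mm per rad: with the capped wheel home, the foot meets the cap at about 0.43 and is pushed up 8 mm at about 0.72, where the ball needs about 10 N along its arc.
- lever_hinge (a point): point on the lever's axis, in the plane in which the ball swings: 35 mm behind the ram's axis (press +x), 85 mm to press -y, 165 mm above the bench.
- ball (a point): black ball, 32 mm across, on the end of the lever's 12 mm bar; this point is its centre, 170 mm from lever_hinge. Above the bench and in front of the ram's axis: 325 and 23 mm at rest, 247 and 114 mm at lever 0.71 rad; always 85 mm to the press's -y.
- ram: square steel ram with the sprung orange foot in its lower end; lowered by the lever. At rest the foot's face is 82 mm above the bench, 12 mm over the capped wheel's cap; the ram's socket is at 108 mm.
- foot (a joint): orange pressing foot, 22 mm across, m: 0 = fully out, grows as it is pushed up into the ram against its spring (3 N per mm), to 0.016 at the end of its travel.
- wheel: turned dark walnut wheel WITH a brass cap: 60 mm across, 28 thick; cap 26 mm across, 4 mm proud of its upper face (32 mm in all); about 75 g; origin at the centre of its underside, z up its axle. Stands on the bench, cap up, right of the press, in one of three places shared with the plain wheel and the finial.
- plain_wheel: the same wheel without a cap (28 mm high); origin at the centre of its underside; leave alone
- finial: small pale turned finial, 48 mm across, 54 mm high; origin under its centre; leave alone
- glue: white glue bottle with red nozzle, 38 mm across, 100 mm high, standing to the left of the press; origin under its centre; leave alone
Mind the look-alikes: they are no part of the job. Leave any pink, purple or red look-alike of the wheel alone.

How it is judged:
By the outcome, as a careful person would: the job done as asked, in the order asked, and still so for the second after the job is handed in, while the arm keeps its last pose, push and grip.
It also fails if it takes over 72 s, if anything falls off the work surface, if the arm or the gripper's body presses on something with over 40 N, if the wrist force passes 120 N, or if a joint passes its speed limit or range.

## Working session

There is one attempt and no reset: what is moved stays moved. The work goes in short steps, each a Python script; the robot and the scene stay as the last script left them, time stands still between calls to the robot, and variables do not carry over. Pictures are saved under pics/ and viewed, and the job is handed in when it is done.

```bash
ls; mkdir -p pics; python3 - <<'E'
from plant import robot
import cv2
for n in("side","top"):
    cv2.imwrite(f"pics/{n}0.png",robot.grab_frame(n)); print(n,robot.get_calibration(n))
o=robot.observe();print(o, robot.tip_reach)
E
```

```text
pics
side {'vertical_fov': 46.58478513265044, 'cx': 314.10526730333964, 'cy': 231.58434332963074, 'k1': -0.1226388426695757, 'rvec': array([ 0.50640142, -2.65903959,  1.29002385]), 'tvec': array([0.55801054, 0.29259668, 1.09739386])}
top {'vertical_fov': 45.831786782406816, 'cx': 314.0262710219768, 'cy': 235.69916458975135, 'k1': -0.009048127227384087, 'rvec': array([ 2.13644231, -2.09932393,  0.2082333 ]), 'tvec': array([0.00640096, 0.61601182, 1.50151877])}
{'time': 0.1, 'q': array([6.20123830e+01, 5.99569852e+00, 5.53331615e+00, 8.96038801e+01,
       1.80055126e-03, 7.75282414e+01]), 'qvel': array([ 0.04704523, -0.07753847,  0.12359124, -0.07892753,  0.0183212 ,
        0.05900613]), 'joint_torque': array([ 6.89835651e-03, -5.58205676e+01,  5.04721534e+01,  1.30538642e-02,
       -2.16375065e-04,  1.77473940e-06]), 'tool_pos': array([0.1603766 , 0.57796461, 0.30321221]), 'tcp_rot': array([-1.79935690e+02, -1.60679899e-02,  1.64484132e+02]), 'ft_force': array([ 0.74707371, -0.86864409, -0.06502305]), 'torque': array([ 0.02677631,  0.04545973, -0.01552486]), 'gripper_width': 0.08536724063631054} 0.0726
```

View pics/side0.png

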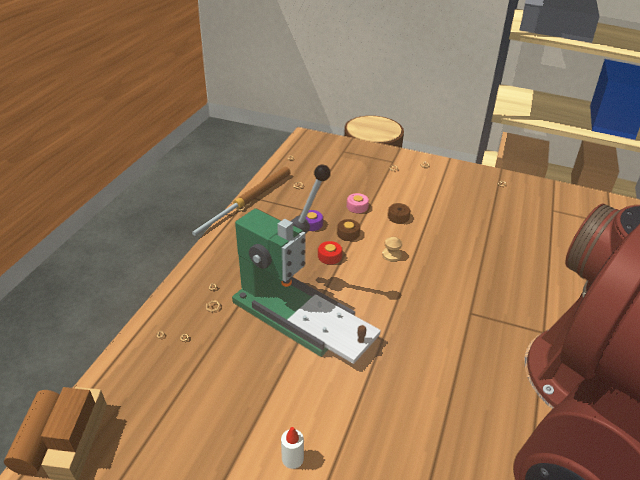

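View pics/top0.png

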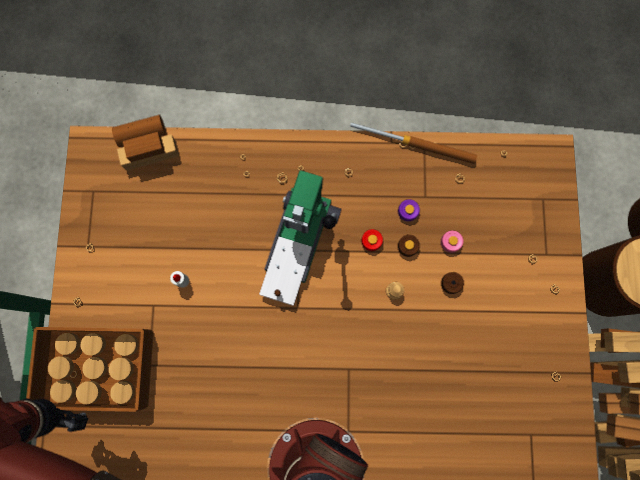

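The top view shows the walnut capped wheel at about (409,245). The look-alikes are red (372,240), purple (409,210) and pink (452,241). The plain wheel is at (452,283), the finial at (396,290) and the press at about (295,240). Next I'll enlarge the pictures to measure positions.

```bash
cat > h.py <<'E'
import numpy as np, cv2
from plant import robot
def cal(n):
    c=robot.get_calibration(n); f=240/np.tan(np.radians(c["vertical_fov"])/2)
    K=np.array([[f,0,c["cx"]],[0,f,c["cy"]],[0,0,1.]]); d=np.array([c["k1"],0,0,0.])
    return K,d,np.array(c["rvec"],float),np.array(c["tvec"],float)
def proj(n,P):
    K,d,r,t=cal(n); return cv2.projectPoints(np.array(P,float).reshape(-1,1,3),r,t,K,d)[0].reshape(-1,2)
def ray(n,uv):
    K,d,r,t=cal(n); R=cv2.Rodrigues(r)[0]
    p=cv2.undistortPoints(np.array(uv,float).reshape(-1,1,2),K,d).reshape(-1,2)
    return -R.T@t, np.c_[p,np.ones(len(p))]@R
def atz(n,uv,z):
    c,d=ray(n,uv); return c+d*((z-c[2])/d[:,2])[:,None]
E
python3 - <<'E'
import cv2
a=cv2.imread("pics/top0.png")
cv2.imwrite("pics/topA.png",cv2.resize(a[165:315,250:400],None,fx=4,fy=4,interpolation=cv2.INTER_CUBIC))
cv2.imwrite("pics/topB.png",cv2.resize(a[190:310,350:480],None,fx=5,fy=5,interpolation=cv2.INTER_CUBIC)[:600])
b=cv2.imread("pics/side0.png")
cv2.imwrite("pics/sideA.png",cv2.resize(b[150:370,225:425],None,fx=2.7,fy=2.7,interpolation=cv2.INTER_CUBIC))
E
```

```text
(no output)
```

View pics/topA.png

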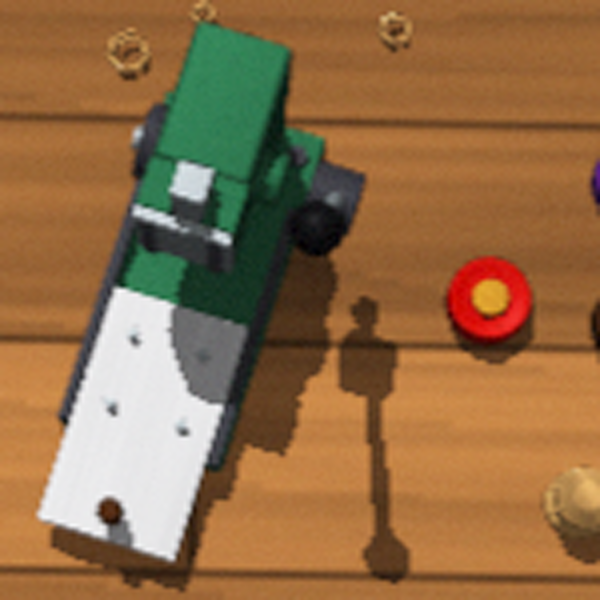

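View pics/topB.png

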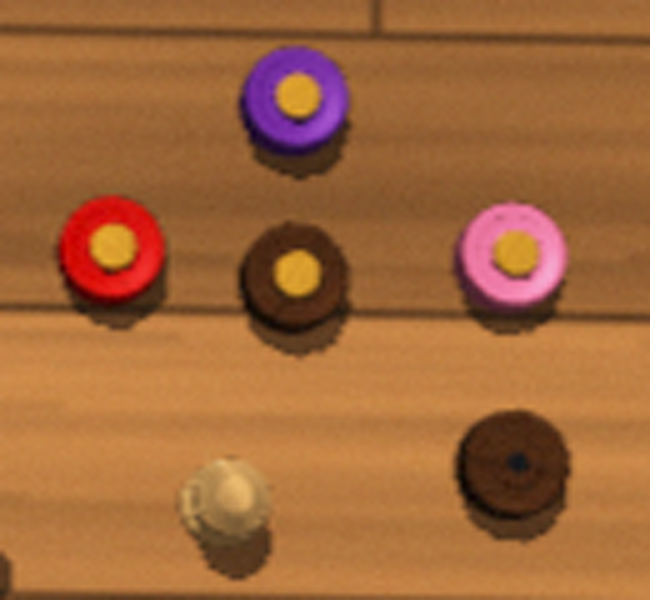

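View pics/sideA.png

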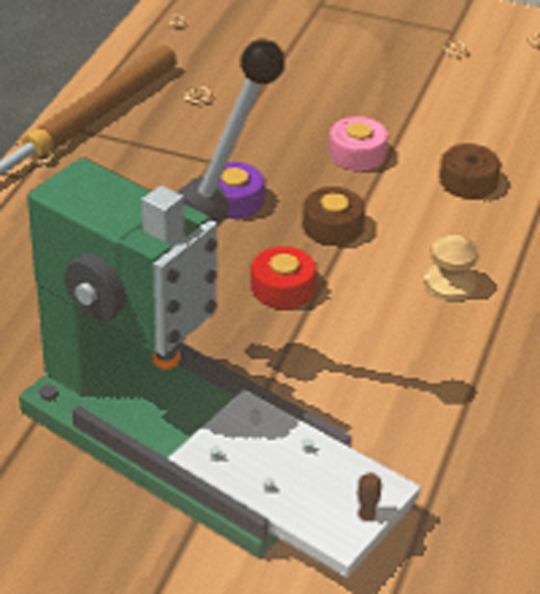

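```bash
cat > fit.py <<'E'
from h import *
from scipy.optimize import least_squares
s=.036/np.sqrt(2); a0=np.radians(70)
def model(p):
    x,y,yaw,sl=p
    N=np.array([-sl,0,0])
    L={}
    L['knob']=N+[-.098,0,.078]
    for k,(i,j) in dict(p1=(1,1),p2=(1,-1),p3=(-1,1),p4=(-1,-1)).items(): L[k]=N+[i*s,j*s,.048]
    L['fl']=N+[-.115,.049,.038];L['fr']=N+[-.115,-.049,.038];L['rl']=N+[.055,.049,.038];L['rr']=N+[.055,-.049,.038]
    L['ram']=np.array([0,0,.243]); L['ball']=np.array([-.023,-.085,.325])
    R=np.array([[np.cos(yaw),-np.sin(yaw),0],[np.sin(yaw),np.cos(yaw),0],[0,0,1]])
    return {k:R@v+[x,y,0] for k,v in L.items()}
T={'knob':(110,511),'fl':(38,517),'fr':(176,561),'rl':(117,289),'rr':(248,322),'p1':(135,334),'p2':(203,353),'p3':(111,405),'p4':(182,426),'ball':(318,227),'ram':(192,184)}
S={'knob':(370,480),'fr':(420,487),'p1':(216,452),'p2':(254,409),'p3':(269,484),'p4':(309,444),'ball':(263,61),'fl':(347,571)}
T={k:((v[0]+.5)/4-.5+250,(v[1]+.5)/4-.5+165) for k,v in T.items()}
S={k:((v[0]+.5)/2.7-.5+225,(v[1]+.5)/2.7-.5+150) for k,v in S.items()}
def res(p):
    m=model(p); r=[]
    for n,D in(('top',T),('side',S)): r.append(proj(n,[m[k] for k in D])-np.array(list(D.values())))
    return np.vstack(r).ravel()
p0=[.55,.05,-.2,.1]
if __name__=="__main__":
    np.set_printoptions(precision=4,suppress=True)
    print(atz('top',[T['knob'],T['fl'],T['fr'],T['rl'],T['rr']],.04))
    f=least_squares(res,p0,loss='soft_l1');print(f.x,f.cost)
    r=f.fun.reshape(-1,2)
    for k,v in zip(list(T)+list(S),r):print(k,v.round(2))
    # wheel
    tw=lambda x,y:[350+(x+.5)/5-.5,190+(y+.5)/5-.5]
    sw=lambda x,y:[225+(x+.5)/2.7-.5,150+(y+.5)/2.7-.5]
    print('cap',atz('top',[tw(298,273)],.032),atz('side',[sw(335,202)],.032))
    print('red',atz('top',[tw(113,246)],.032),'purple',atz('top',[tw(299,96)],.032),'pink',atz('top',[tw(517,253)],.032),'plain',atz('top',[tw(518,463)],.028),'fin',atz('top',[tw(236,492)],.054), 'side plain',atz('side',[sw(470,160)],.028))
    print(model(f.x))
E
python3 fit.py
```

```text
[[0.4601 0.1154 0.04  ]
 [0.4552 0.1645 0.04  ]
 [0.4269 0.0694 0.04  ]
 [0.6149 0.1152 0.04  ]
 [0.5931 0.0234 0.04  ]]
[ 0.6419  0.0578 -0.2864  0.0957] 4.606062424515345
knob [0.14 0.14]
fl [0.1  0.62]
fr [-0.3   0.39]
rl [-0.35 -0.53]
rr [0.39 1.57]
p1 [-0.29  0.03]
p2 [0.27 0.73]
p3 [-0.02 -0.29]
p4 [-0.11 -0.03]
ball [-0.06  0.61]
ram [ 0.08 -0.22]
knob [-0.05 -0.02]
fr [0.14 0.19]
p1 [-0.52 -0.45]
p2 [0.24 1.64]
p3 [-0.43 -0.8 ]
p4 [-0.65 -0.41]
ball [-0.61  0.57]
fl [ 0.19 -1.01]
cap [[ 0.602  -0.2493  0.032 ]] [[ 0.6    -0.2498  0.032 ]]
red [[ 0.6155 -0.1458  0.032 ]] purple [[ 0.7039 -0.2514  0.032 ]] pink [[ 0.6155 -0.3722  0.032 ]] plain [[ 0.4979 -0.3702  0.028 ]] fin [[ 0.4763 -0.21    0.054 ]] side plain [[ 0.4986 -0.3709  0.028 ]]
{'knob': array([0.4561, 0.1125, 0.078 ]), 'p1': array([0.5817, 0.1021, 0.048 ]), 'p2': array([0.5674, 0.0532, 0.048 ]), 'p3': array([0.5329, 0.1164, 0.048 ]), 'p4': array([0.5185, 0.0676, 0.048 ]), 'fl': array([0.4537, 0.1643, 0.038 ]), 'fr': array([0.426 , 0.0703, 0.038 ]), 'rl': array([0.6167, 0.1163, 0.038 ]), 'rr': array([0.589 , 0.0223, 0.038 ]), 'ram': array([0.6419, 0.0578, 0.243 ]), 'ball': array([ 0.5958, -0.0172,  0.325 ])}
```

Both cameras agree on the wheel to 2 mm, at (0.601, -0.2495), and the press fit leaves sub-pixel residuals except at shadowed points. Next comes the pick: I'll grip, re-grip at 90° to centre it, then lift.

```bash
python3 - <<'E'
from h import *
np.set_printoptions(precision=2,suppress=True)
for p,y in [((.16,.578,.46),164.5),((.60,-.2495,.46),130),((.601,-.2495,.2),40),((.601,-.2495,.078),40),((.601,-.2495,.078),130),((.55,.085,.4),163.6),((.55,.085,.115),163.6),((.596,-.017,.38),163.6),((.509,.0085,.3),163.6)]:
    print(p,robot.ik(p,[180,0,y]))
robot.line_to([.1604,.578,.46],vel=.3)
t=robot.observe()['time']
robot.move_pose([.601,-.2495,.46],[180,0,40]);o=robot.observe();print(o['time']-t,o['time'],o['tool_pos'],o['ft_force'])
robot.line_to([.601,-.2495,.085],vel=.2);print(robot.observe()['time'])
cv2.imwrite("pics/top1.png",robot.grab_frame("top")[150:330,330:500].repeat(3,0).repeat(3,1))
cv2.imwrite("pics/side1.png",robot.grab_frame("side")[130:310,270:450].repeat(3,0).repeat(3,1))
E
```

```text
(0.16, 0.578, 0.46) [ 62.05  12.36  29.28 106.93   0.    77.55]
(0.6, -0.2495, 0.46) [-34.08  22.9   41.93 109.04   0.    15.92]
(0.601, -0.2495, 0.2) [-34.03  15.1    4.94  79.84   0.   105.97]
(0.601, -0.2495, 0.078) [-34.03  19.27  -3.07  67.66   0.   105.97]
(0.601, -0.2495, 0.078) [-34.03  19.27  -3.07  67.66   0.    15.97]
(0.55, 0.085, 0.4) [-4.68  0.99 10.53 99.53  0.   11.72]
(0.55, 0.085, 0.115) [ -4.68   1.59 -18.78  69.64   0.    11.72]
(0.596, -0.017, 0.38) [-14.19   7.24  14.93  97.68   0.     2.21]
(0.509, 0.0085, 0.3) [-13.79 -10.   -10.46  89.54   0.     2.61]
3.2749999999999995 4.0417 [ 0.6  -0.25  0.46] [ 0.35  0.46 -0.  ]
6.0667
```

View pics/top1.png

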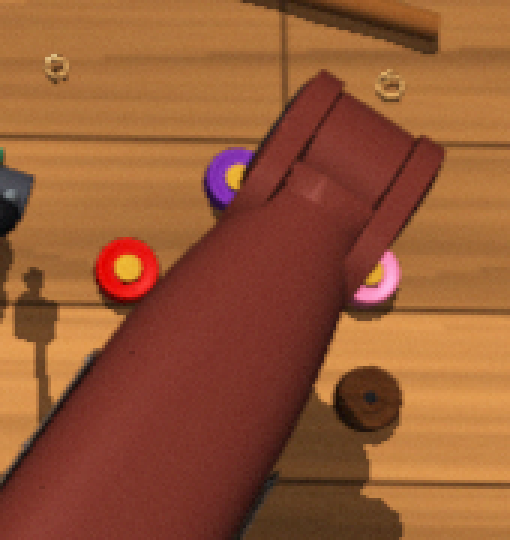

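View pics/side1.png

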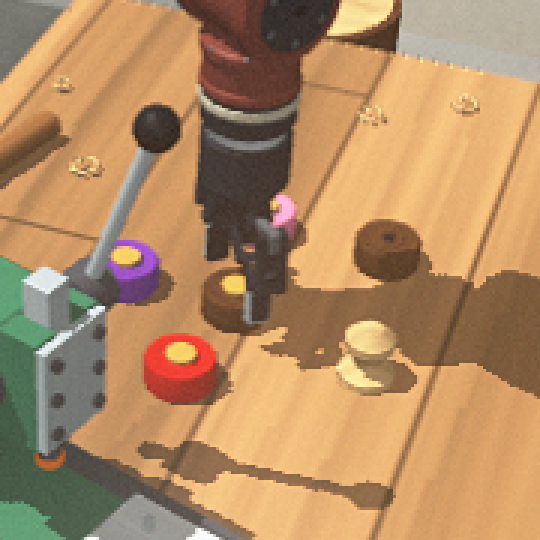

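The gripper straddles the walnut capped wheel, which sits at side crop (235,295), and its neighbours are clear. Now I'll lower, centre the wheel with two grips and lift.

```bash
python3 - <<'E'
from h import *
np.set_printoptions(precision=4,suppress=True)
P=[.601,-.2495]
def st(m):
    o=robot.observe();print(m,round(o['time'],2),o['tool_pos'],o['tcp_rot'],o['ft_force'],round(o['gripper_width'],4))
print(robot.line_to(P+[.077],vel=.05,guard=6));st('down')
robot.set_gripper(0.04);st('g1')
robot.set_gripper(0.08)
robot.line_to(P+[.077],rotation=[180,0,130],vel=.1);st('rot')
robot.set_gripper(0.04);st('g2')
robot.line_to(P+[.16],vel=.15);st('up')
cv2.imwrite("pics/side2.png",robot.grab_frame("side")[130:310,270:450].repeat(3,0).repeat(3,1))
E
```

```text
False
down 6.47 [ 0.6006 -0.2492  0.0763] [-179.9345    0.0194   39.9992] [-0.8478 -0.6877  0.208 ] 0.0856
g1 6.84 [ 0.6014 -0.2498  0.0777] [179.938   -0.0169  39.9999] [-0.0593 -0.4717  4.3061] 0.0584
rot 8.91 [ 0.601  -0.2495  0.077 ] [-179.9993   -0.0004  129.958 ] [-0.3358 -0.5538  0.021 ] 0.0802
g2 9.23 [ 0.6013 -0.2497  0.0775] [179.9847   0.0479 129.9925] [-0.405   0.896   4.6055] 0.0582
up 9.93 [ 0.6006 -0.2493  0.1589] [-179.9781   -0.0726  129.9986] [ 0.317  -0.6488 -1.5468] 0.0579
```

View pics/side2.png

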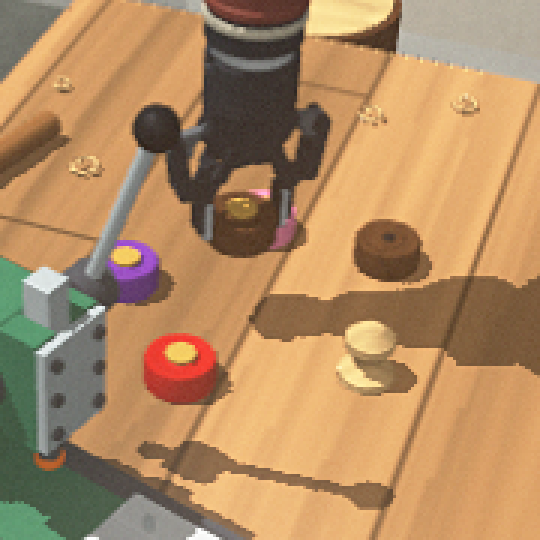

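The wheel is held cap up at side crop (243,215). I'll carry it over, hover above the nest and check there.

```bash
python3 - <<'E'
from h import *
np.set_printoptions(precision=4,suppress=True)
def st(m):
    o=robot.observe();print(m,round(o['time'],2),o['tool_pos'],o['tcp_rot'],o['ft_force'],round(o['gripper_width'],4))
robot.line_to([.601,-.2495,.46],vel=.25)
robot.move_pose([.5501,.0848,.46],[180,0,163.6]);st('over')
robot.line_to([.5501,.0848,.14],vel=.2);st('hover')
robot.pause(.2)
s=robot.grab_frame("side");t=robot.grab_frame("top")
cv2.imwrite("pics/s3full.png",s);cv2.imwrite("pics/t3full.png",t)
cv2.imwrite("pics/side3.png",cv2.resize(s[200:370,230:400],None,fx=3.5,fy=3.5,interpolation=cv2.INTER_CUBIC))
E
```

```text
over 12.61 [0.5505 0.0839 0.4597] [-179.9794   -0.0082  163.5084] [ 0.4827  0.4095 -0.2658] 0.0583
hover 14.36 [0.5508 0.0847 0.1412] [179.9786   0.1    163.5996] [ 0.2937 -0.069  -0.8433] 0.058
```

View pics/side3.png

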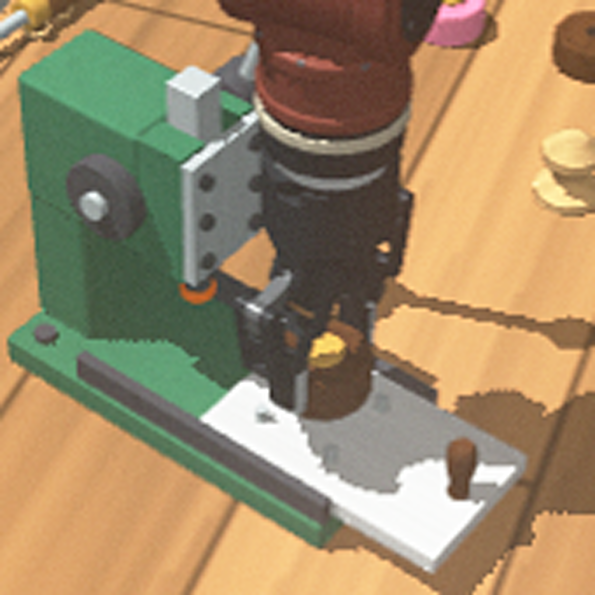

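View pics/t3full.png

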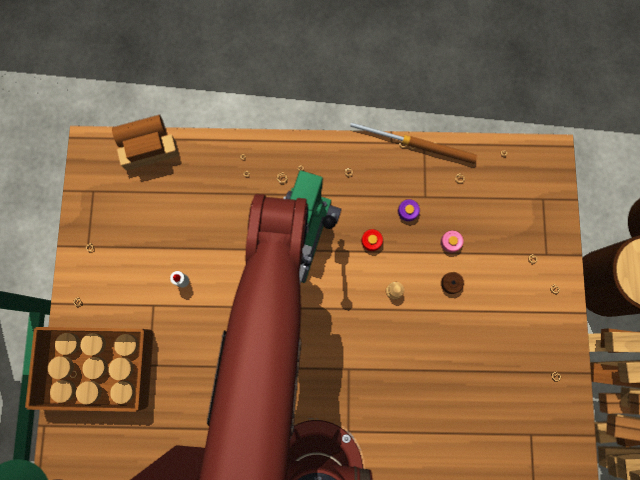

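The wheel is over the nest, with pins visible at side crop (265,415), (330,452) and (382,400). I'll overlay the predicted pins, wheel and nest circle to verify alignment.

```bash
python3 - <<'E'
from h import *; import fit
p=fit.least_squares(fit.res,fit.p0,loss='soft_l1').x
m=fit.model(p)
s=cv2.imread("pics/s3full.png")[200:370,230:400]
b=cv2.resize(s,None,fx=3.5,fy=3.5,interpolation=cv2.INTER_CUBIC)
f=lambda q:tuple(int(round(v)) for v in ((q[0]-230+.5)*3.5-.5,(q[1]-200+.5)*3.5-.5))
for k in('p1','p2','p3','p4','knob','fl','fr'): cv2.circle(b,f(proj('side',m[k])[0]),3,(255,0,255),1)
a=np.linspace(0,2*np.pi,60)
c=(.5508,.0847)
for z,r,col in((.0642,.03,(0,255,0)),(.0962,.013,(0,255,255)),(.0922,.03,(255,255,0))):
    for q in proj('side',np.c_[c[0]+r*np.cos(a),c[1]+r*np.sin(a),0*a+z]): cv2.circle(b,f(q),1,col,-1)
cv2.imwrite("pics/ov3.png",b[150:])
E
```

```text
(no output)
```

View pics/ov3.png

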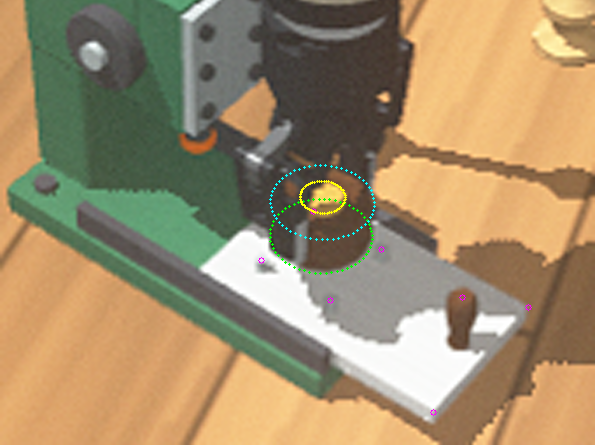

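```bash
python3 - <<'E'
from h import *
np.set_printoptions(precision=4,suppress=True)
def st(m):
    o=robot.observe();print(m,round(o['time'],2),o['tool_pos'],o['tcp_rot'],o['ft_force'],round(o['gripper_width'],4))
print(robot.line_to([.5501,.0848,.113],vel=.04,guard=5));st('down')
s=robot.grab_frame("side")
cv2.imwrite("pics/side4.png",cv2.resize(s[200:370,230:400],None,fx=3.5,fy=3.5,interpolation=cv2.INTER_CUBIC))
E
```

```text
True
down 15.25 [0.5501 0.0847 0.1154] [-179.99     -0.0024  163.5938] [ 0.66   -1.4852  3.7612] 0.058
```

View pics/side4.png

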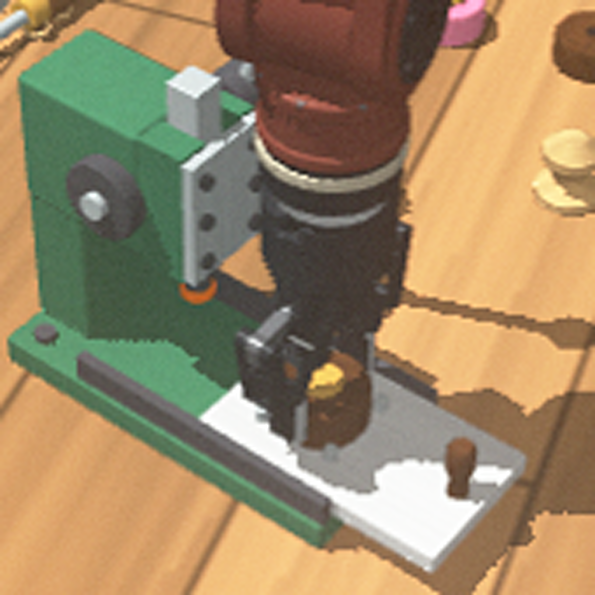

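It stopped on the slide face at TCP z 0.1154, which is the expected seat height; resting on the pins would have read about 0.125. Now release, back off and check.

```bash
python3 - <<'E'
from h import *
np.set_printoptions(precision=4,suppress=True)
def st(m):
    o=robot.observe();print(m,round(o['time'],2),o['tool_pos'],o['tcp_rot'],o['ft_force'],round(o['gripper_width'],4))
robot.set_gripper(.075);st('rel')
robot.line_to([.5501,.0848,.2],vel=.15)
robot.line_to([.413,.125,.2],vel=.25)
robot.set_gripper(0.0);st('back')
s=robot.grab_frame("side")
t=robot.grab_frame("top")
cv2.imwrite("pics/side5.png",cv2.resize(s[200:370,230:400],None,fx=3.5,fy=3.5,interpolation=cv2.INTER_CUBIC))
cv2.imwrite("pics/top5.png",cv2.resize(t[165:315,250:400],None,fx=4,fy=4,interpolation=cv2.INTER_CUBIC))
E
```

```text
rel 15.62 [0.549  0.0849 0.1146] [-179.9718   -0.1559  163.6013] [ 0.2571 -0.3843 -0.0409] 0.075
back 17.76 [0.413 0.125 0.2  ] [-179.978    -0.1048  163.599 ] [ 0.2522  0.4971 -0.6859] -0.0002
```

View pics/side5.png

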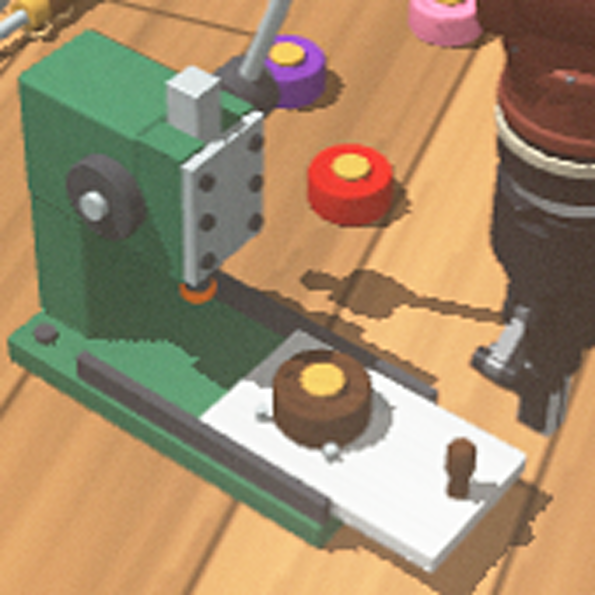

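View pics/top5.png

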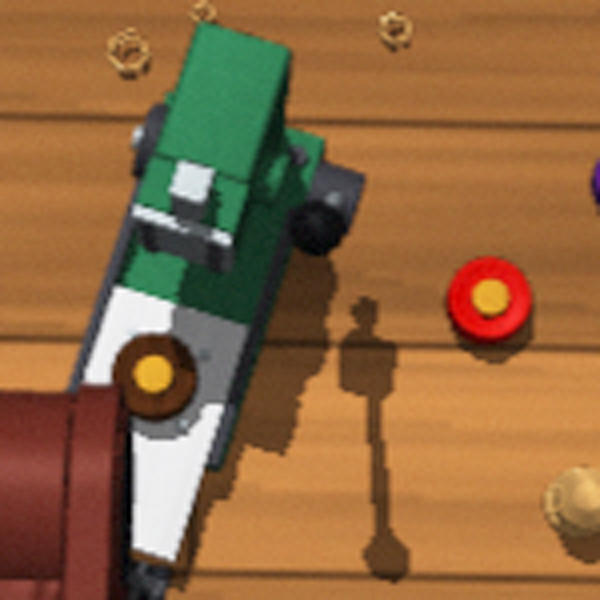

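The wheel sits flat, cap up, between the pins: side crop (322,395), cap (323,378), pins at (265,412) and (331,450). Now I'll push the slide home by its knob.

```bash
python3 - <<'E'
from h import *
np.set_printoptions(precision=4,suppress=True)
px,py,yw=.6419,.0578,-.2864
c,s_=np.cos(yw),np.sin(yw)
W=lambda x,y,z:[px+c*x-s_*y,py+s_*x+c*y,z]
def st(m):
    o=robot.observe();d=o['tool_pos']-[px,py,0];print(m,round(o['time'],2),o['tool_pos'],'pressx',round(c*d[0]+s_*d[1],4),'y',round(-s_*d[0]+c*d[1],4),o['ft_force'])
robot.line_to(W(-.235,0,.2),vel=.2)
robot.line_to(W(-.235,0,.124),vel=.15);st('low')
print(robot.line_to(W(-.125,0,.124),vel=.06,guard=10));st('push')
print(robot.line_to(W(-.110,0,.124),vel=.03,guard=12));st('push2')
s=robot.grab_frame("side")
cv2.imwrite("pics/side6.png",cv2.resize(s[200:370,230:400],None,fx=3.5,fy=3.5,interpolation=cv2.INTER_CUBIC))
E
```

```text
low 18.77 [0.4167 0.1242 0.1247] pressx -0.2348 y 0.0001 [-0.4811 -0.5292 -0.5096]
False
push 20.75 [0.5219 0.0932 0.124 ] pressx -0.1251 y 0.0001 [-1.3937  0.1252 -0.6336]
True
push2 21.12 [0.5293 0.0909 0.1233] pressx -0.1174 y -0.0001 [0.917  0.7191 0.5301]
```

View pics/side6.png

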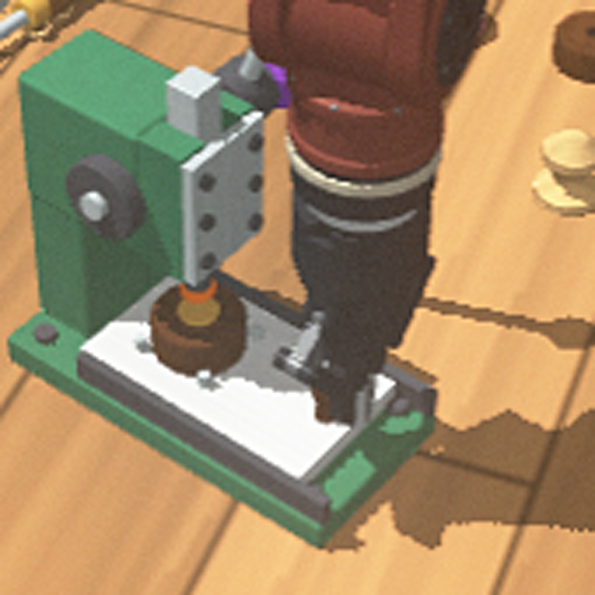

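```bash
python3 - <<'E'
from h import *
np.set_printoptions(precision=4,suppress=True)
px,py,yw=.6419,.0578,-.2864
c,s_=np.cos(yw),np.sin(yw)
W=lambda x,y,z:[px+c*x-s_*y,py+s_*x+c*y,z]
def st(m):
    o=robot.observe();d=o['tool_pos']-[px,py,0];print(m,round(o['time'],2),o['tool_pos'],'pressx',round(c*d[0]+s_*d[1],4),'y',round(-s_*d[0]+c*d[1],4),o['ft_force'])
print(robot.line_to(W(-.1165,0,.124),vel=.02));st('a');robot.pause(.2);st('a2')
print(robot.line_to(W(-.110,0,.124),vel=.03,guard=14));st('b')
robot.line_to(W(-.15,0,.124),vel=.15)
robot.line_to(W(-.17,-.03,.3),vel=.25);st('up')
robot.line_to(W(-.20,-.085,.42),vel=.25);st('up')
s=robot.grab_frame("side");t=robot.grab_frame("top")
cv2.imwrite("pics/side7.png",cv2.resize(s[140:370,230:400],None,fx=2.6,fy=2.6,interpolation=cv2.INTER_CUBIC))
cv2.imwrite("pics/top7.png",cv2.resize(t[165:315,250:400],None,fx=4,fy=4,interpolation=cv2.INTER_CUBIC))
E
```

```text
False
a 21.43 [0.5297 0.0909 0.1235] pressx -0.117 y 0.0 [-3.6925  1.6824 -1.7899]
a2 21.63 [0.5297 0.0909 0.1235] pressx -0.117 y 0.0 [-4.4015  1.5469 -3.5681]
True
b 21.84 [0.5298 0.0907 0.1228] pressx -0.1168 y -0.0001 [-0.1701  0.1132 -0.114 ]
up 23.07 [0.4704 0.077  0.2986] pressx -0.17 y -0.03 [-0.7868  0.0362 -0.1321]
up 23.77 [0.4263 0.0329 0.4183] pressx -0.1998 y -0.0848 [ 0.5879 -0.5849  0.1788]
```

View pics/side7.png

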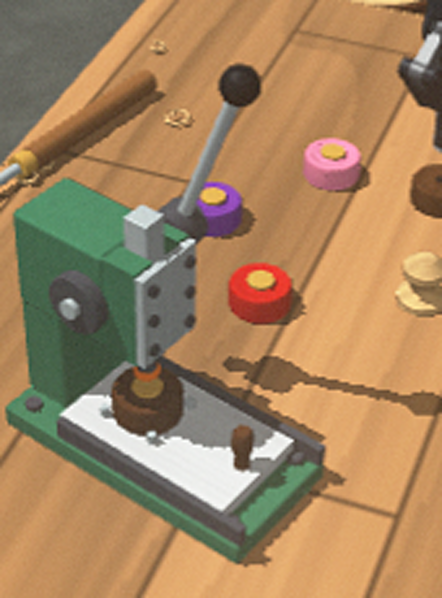

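View pics/top7.png

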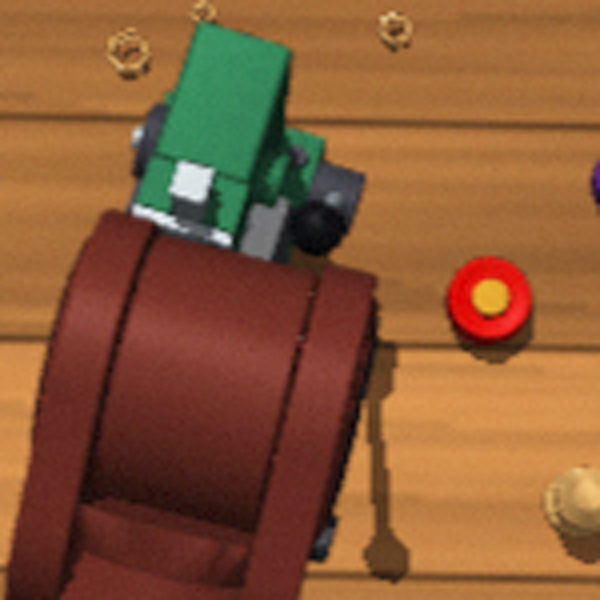

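```bash
python3 - <<'E'
from h import *
import fit
np.set_printoptions(precision=4,suppress=True)
px,py,yw=.6419,.0578,-.2864
c,s=np.cos(yw),np.sin(yw)
S=lambda x,y:[230+(x+.5)/2.6-.5,140+(y+.5)/2.6-.5]
T=lambda x,y:[250+(x+.5)/4-.5,165+(y+.5)/4-.5]
k=atz('side',[S(242,430)],.078)[0]; d=k-[px,py,0];print('knob press',c*d[0]+s*d[1],-s*d[0]+c*d[1])
(c1,),(d1,)=[ray('side',[S(240,85)])[0]],ray('side',[S(240,85)])[1]
c2,d2=ray('top',[T(318,227)]);d2=d2[0]
A=np.c_[d1,-d2];u=np.linalg.lstsq(A,c2-c1,rcond=None)[0]
a,b=c1+u[0]*d1,c2+u[1]*d2;print('ball',a,b);d=(a+b)/2-[px,py,0];print(c*d[0]+s*d[1],-s*d[0]+c*d[1],d[2])
E
```

```text
knob press -0.09722017340209635 -0.0013183014278020412
ball [ 0.595  -0.0177  0.326 ] [ 0.5969 -0.0173  0.3264]
-0.02280320533108071 -0.08523233447011166 0.32617765580851443
```

The slide is home: the knob measures -0.097 m in the press frame (expected -0.098), and the hard stop was felt. The triangulated ball is within 1 mm of the model. Now I'll grip the ball across the press's y and check.

```bash
cat >> h.py <<'E'
px,py,yw=.6419,.0578,-.2864
_c,_s=np.cos(yw),np.sin(yw)
W=lambda x,y,z:np.array([px+_c*x-_s*y,py+_s*x+_c*y,z])
def st(m):
    o=robot.observe();d=o['tool_pos']-[px,py,0];F=o['ft_force']
    print(m,round(o['time'],2),'press',np.round([_c*d[0]+_s*d[1],-_s*d[0]+_c*d[1],d[2]],4),'F press',np.round([_c*F[0]+_s*F[1],-_s*F[0]+_c*F[1],F[2]],1),'w',round(o['gripper_width'],4))
    return o
def ballp(l):
    e=np.radians(70)-l
    return .035-.17*np.cos(e),-.085,.165+.17*np.sin(e)
DZ=.052
E
python3 - <<'E'
from h import *
robot.set_gripper(.06)
x,y,z=ballp(0)
robot.line_to(W(x,y,.46),vel=.25,rotation=[180,0,163.6]);st('over')
print(robot.line_to(W(x,y,z+DZ),vel=.1,guard=6));st('at')
t=robot.grab_frame("side")
cv2.imwrite("pics/side8.png",cv2.resize(t[90:300,240:420],None,fx=2.8,fy=2.8,interpolation=cv2.INTER_CUBIC))
E
```

```text
over 25.34 press [-0.0236 -0.0849  0.4599] F press [-0.2  0.  -0.8] w 0.0602
False
at 26.32 press [-0.0231 -0.085   0.3777] F press [ 0.1  0.9 -0.4] w 0.06
```

View pics/side8.png

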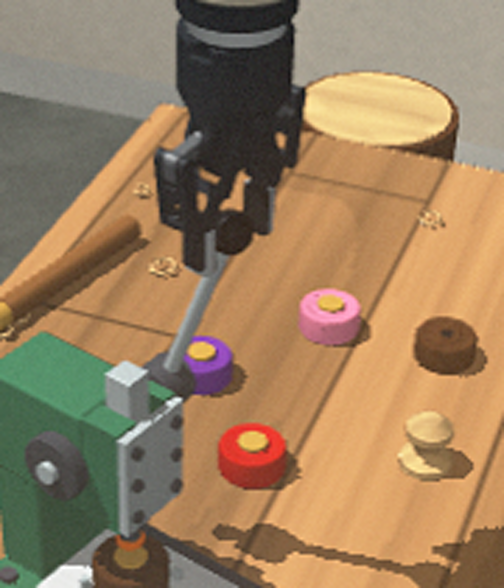

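The ball is between the fingers at about crop (233,232). I'll close on it, then pull along the arc in small steps while logging force.

```bash
python3 - <<'E'
from h import *
robot.set_gripper(0.02);st('grip')
for l in np.arange(.08,.41,.08):
    x,y,z=ballp(l); robot.line_to(W(x,y,z+DZ),vel=.06); st(f'{l:.2f}')
s=robot.grab_frame("side")
cv2.imwrite("pics/side9.png",cv2.resize(s[90:370,230:430],None,fx=2.1,fy=2.1,interpolation=cv2.INTER_CUBIC))
E
```

```text
grip 26.77 press [-0.023  -0.0861  0.3777] F press [-0.7 -6.8  4.6] w 0.0295
0.08 27.14 press [-0.035  -0.0861  0.3729] F press [ 2.8 -5.   4.4] w 0.029
0.16 27.52 press [-0.0471 -0.086   0.3667] F press [ 3.3 -5.9  4.2] w 0.0293
0.24 27.89 press [-0.0589 -0.086   0.36  ] F press [ 0.6 -6.   6.6] w 0.0293
0.32 28.27 press [-0.0701 -0.086   0.3526] F press [-2.7 -6.  10.8] w 0.0292
0.40 28.64 press [-0.0807 -0.086   0.3437] F press [-4.8 -6.  12.5] w 0.0294
```

View pics/side9.png

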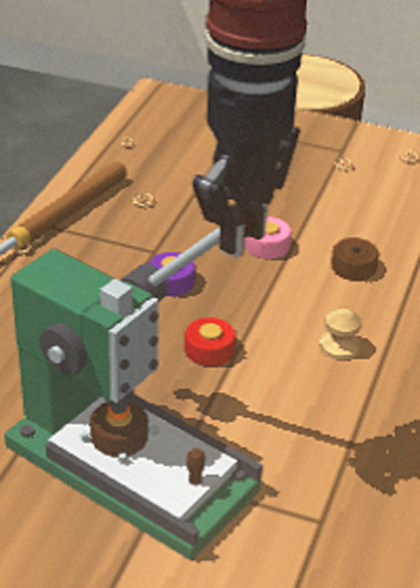

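```bash
cat >> h.py <<'E'
def tang(n=5):
    F=np.mean([ (robot.observe()['ft_force'],robot.pause(.02))[0] for _ in range(n)],0)
    o=robot.observe();d=o['tool_pos']-[px,py,DZ];x=_c*d[0]+_s*d[1]
    fx=_c*F[0]+_s*F[1]; e=np.arctan2(d[2]-.165,.035-x)
    return np.round([np.radians(70)-e, np.hypot(d[2]-.165,.035-x), fx*np.sin(e)+F[2]*np.cos(e), -fx*np.cos(e)+F[2]*np.sin(e), o['time']],3)
E
python3 - <<'E'
from h import *
print('lever r Ftan Frad t');print(tang())
for l in np.arange(.44,.645,.04):
    x,y,z=ballp(l); robot.line_to(W(x,y,z+DZ),vel=.04); print(round(l,2),tang())
s=robot.grab_frame("side");t=robot.grab_frame("top")
cv2.imwrite("pics/s10.png",s);cv2.imwrite("pics/t10.png",t)
cv2.imwrite("pics/side10.png",cv2.resize(s[180:340,240:400],None,fx=3.7,fy=3.7,interpolation=cv2.INTER_CUBIC))
E
```

```text
lever r Ftan Frad t
[ 0.389  0.172  4.887 12.482 28.775]
0.44 [ 0.428  0.172  6.007 15.039 29.175]
0.48 [ 0.469  0.171  5.399 12.416 29.575]
0.52 [ 0.509  0.171  6.466  8.115 29.975]
0.56 [ 0.547  0.171  7.654 11.446 30.375]
0.6 [ 0.587  0.171  8.056  6.926 30.775]
0.64 [ 0.626  0.17   8.566  6.106 31.175]
```

View pics/side10.png

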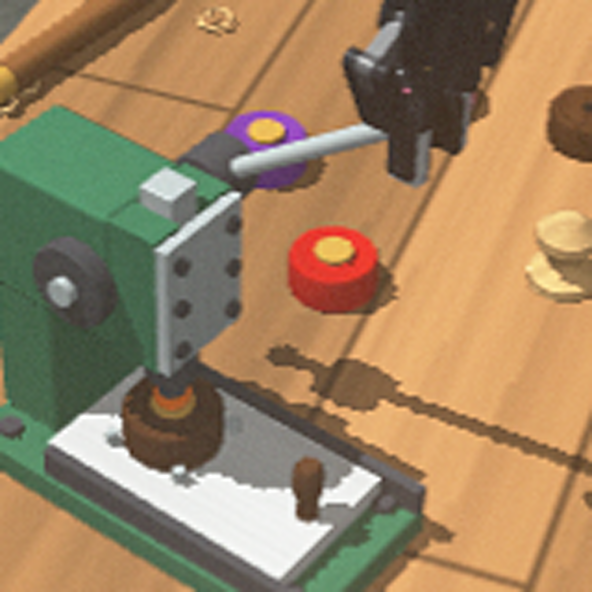

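```bash
python3 - <<'E'
from h import *
for l in (.68,.71,.733):
    x,y,z=ballp(l); robot.line_to(W(x,y,z+DZ),vel=.03); print(round(l,3),tang())
robot.pause(.5);print(tang());st('hold')
s=robot.grab_frame("side");t=robot.grab_frame("top")
cv2.imwrite("pics/s11.png",s);cv2.imwrite("pics/t11.png",t)
s0=cv2.imread("pics/side0.png")
a=np.hstack([s0[215:300,265:310],s[215:300,265:310]])
cv2.imwrite("pics/cmp11.png",cv2.resize(a,None,fx=7,fy=7,interpolation=cv2.INTER_CUBIC))
t0=cv2.imread("pics/top0.png")
cv2.imwrite("pics/top11.png",cv2.resize(np.hstack([t0[180:240,270:345],t[180:240,270:345]]),None,fx=5,fy=5,interpolation=cv2.INTER_CUBIC))
cv2.imwrite("pics/side11.png",cv2.resize(s[180:340,240:400],None,fx=3.7,fy=3.7,interpolation=cv2.INTER_CUBIC))
for zz in (.243,.223): print(zz,proj('side',[W(0,0,zz)]),proj('top',[W(0,0,zz)]))
E
```

```text
0.68 [ 0.665  0.169  8.328 -2.147 31.733]
0.71 [ 0.693  0.169  8.849 -7.036 32.133]
0.733 [  0.715   0.168   8.678 -13.18   32.5  ]
[  0.714   0.168   8.429 -12.979  33.083]
hold 33.08 press [-0.112  -0.0859  0.2988] F press [15.5 -6.3  1.3] w 0.0296
0.243 [[284.49743872 223.10632999]] [[297.70862557 210.40291023]]
0.223 [[284.64875163 231.20931005]] [[297.92562765 212.32889837]]
```

View pics/cmp11.png

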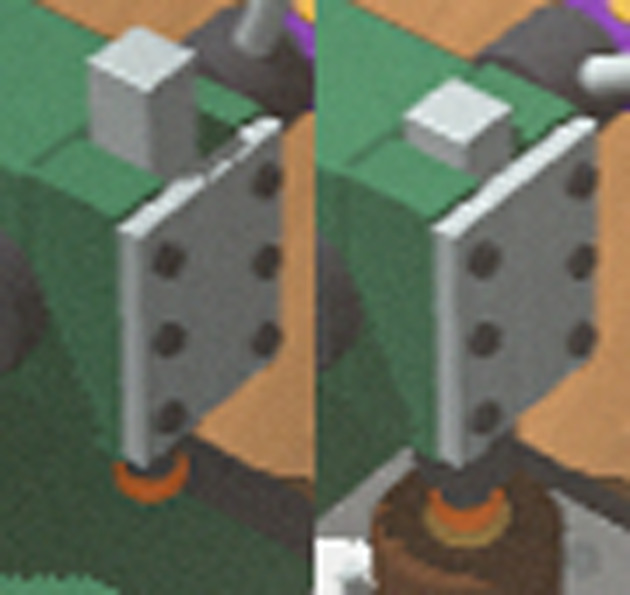

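View pics/side11.png

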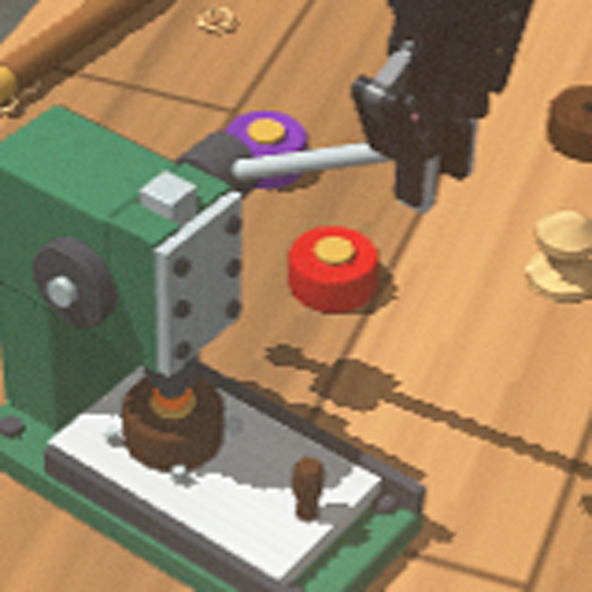

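```bash
cat > ramz.py <<'E'
from h import *
def sub(a):
    return cv2.resize(a,None,fx=8,fy=8,interpolation=cv2.INTER_CUBIC)
s0=cv2.imread("pics/side0.png")
tm=sub(s0[216:232,276:294])   # ram top incl
def drop(s):
    R=sub(s[210:250,268:302]); m=cv2.matchTemplate(R,tm[0:100],cv2.TM_CCOEFF_NORMED);_,v,_,l=cv2.minMaxLoc(m)
    dx,dy=l[0]/8+268-276,l[1]/8+210-216
    return dx,dy,v
def zof(dy):
    b=proj('side',[W(0,0,.243)])[0,1]
    zs=np.linspace(.243,.2,87); v=[proj('side',[W(0,0,z)])[0,1]-b for z in zs]
    return np.interp(dy,v,.243-zs)
def rep(s):
    dx,dy,v=drop(s); d=zof(dy); print('dx %.2f dy %.2f score %.2f drop %.1f mm lever %.3f foot %.1f mm'%(dx,dy,v,d*1e3,d/.028,d*1e3-12))
E
python3 - <<'E'
from ramz import *
for n in("side0","s3full","s10","s11"): print(n);rep(cv2.imread(f"pics/{n}.png"))
E
```

```text
side0
dx 0.00 dy 0.00 score 1.00 drop 0.0 mm lever 0.000 foot -12.0 mm
s3full
dx 0.00 dy 0.00 score 1.00 drop 0.0 mm lever 0.000 foot -12.0 mm
s10
dx 0.12 dy 6.62 score 0.81 drop 16.3 mm lever 0.583 foot 4.3 mm
s11
dx 0.12 dy 7.62 score 0.81 drop 18.8 mm lever 0.672 foot 6.8 mm
```

View pics/top11.png

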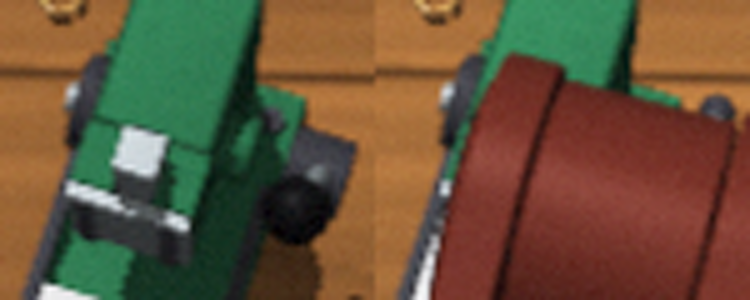

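```bash
python3 - <<'E'
from h import *
for n in ("side0","s10","s11"):
    s=cv2.imread(f"pics/{n}.png")
    if n=="side0": continue
    b=cv2.resize(s[205:235,295:350],None,fx=10,fy=10,interpolation=cv2.INTER_CUBIC)
    for l,col in((.58,(255,0,0)),(.64,(0,255,0)),(.70,(0,0,255)),(.76,(255,0,255))):
        x,y,z=ballp(l); q=proj('side',[W(.035,-.085,.165),W(x,y,z)])
        q=[tuple(int(v) for v in ((a[0]-295+.5)*10,(a[1]-205+.5)*10)) for a in q]
        cv2.line(b,q[0],q[1],col,1)
    cv2.imwrite(f"pics/bar_{n}.png",b)
E
```

```text
(no output)
```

View pics/bar_s11.png

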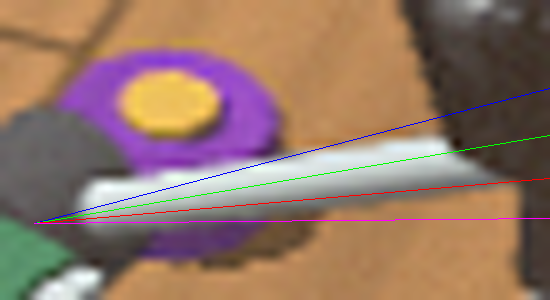

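Two independent image measures, the ram's drop and the lever bar's angle, both give lever ≈0.67 (foot ≈6.8 mm). The arm kinematics say 0.714, so the gripper slid about 7 mm down over the ball. I'll correct from the images.

```bash
python3 - <<'E'
from ramz import *
rep(robot.grab_frame("side"))
robot.line_to(W(-.1115,-.086,.2925),vel=.02);st('a');rep(robot.grab_frame("side"))
robot.line_to(W(-.1115,-.086,.2895),vel=.02);robot.pause(.3);o=st('b')
s=robot.grab_frame("side");rep(s);robot.pause(1);rep(robot.grab_frame("side"));st('c')
b=cv2.resize(s[205:235,295:350],None,fx=10,fy=10,interpolation=cv2.INTER_CUBIC)
for l,col in((.60,(255,0,0)),(.66,(0,255,0)),(.72,(0,0,255)),(.78,(255,0,255))):
    x,y,z=ballp(l); q=proj('side',[W(.035,-.085,.165),W(x,y,z)])
    q=[tuple(int(v) for v in ((a[0]-295+.5)*10,(a[1]-205+.5)*10)) for a in q]
    cv2.line(b,q[0],q[1],col,1)
cv2.imwrite("pics/bar12.png",b)
cv2.imwrite("pics/side12.png",cv2.resize(s[180:340,240:400],None,fx=3.7,fy=3.7,interpolation=cv2.INTER_CUBIC))
E
```

```text
dx 0.12 dy 7.62 score 0.81 drop 18.8 mm lever 0.672 foot 6.8 mm
a 33.67 press [-0.1093 -0.0863  0.2942] F press [9.3 1.9 3.3] w 0.0296
dx 0.12 dy 7.88 score 0.82 drop 19.4 mm lever 0.694 foot 7.4 mm
b 34.32 press [-0.1106 -0.0862  0.2917] F press [-0.9  0.7 10.3] w 0.0296
dx 0.25 dy 8.00 score 0.81 drop 19.7 mm lever 0.705 foot 7.7 mm
dx 0.25 dy 8.00 score 0.81 drop 19.7 mm lever 0.705 foot 7.7 mm
c 35.42 press [-0.1106 -0.0862  0.2917] F press [-0.7 -0.2  9.4] w 0.0293
```

View pics/bar12.png

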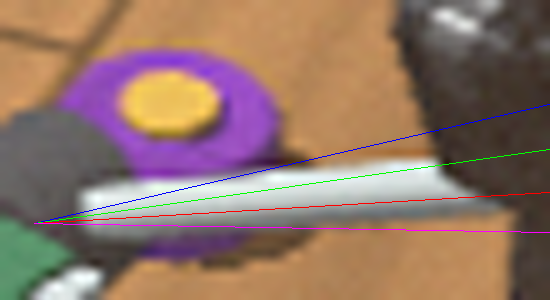

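View pics/side12.png

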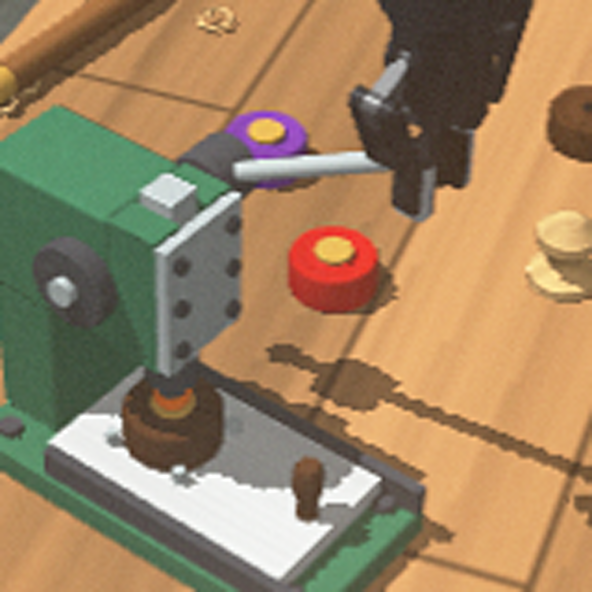

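```bash
python3 - <<'E'
from ramz import *
robot.line_to(W(-.1118,-.086,.2878),vel=.02);robot.pause(.5);st('b')
s=robot.grab_frame("side");rep(s);robot.pause(1);s=robot.grab_frame("side");rep(s);st('c')
cv2.imwrite("pics/side13.png",cv2.resize(s[120:360,220:440],None,fx=2.5,fy=2.5,interpolation=cv2.INTER_CUBIC))
cv2.imwrite("pics/top13.png",robot.grab_frame("top"))
E
```

```text
b 36.17 press [-0.1114 -0.0862  0.2901] F press [-4.5 -0.2 13.1] w 0.0295
dx 0.12 dy 8.12 score 0.82 drop 20.1 mm lever 0.716 foot 8.1 mm
dx 0.12 dy 8.12 score 0.82 drop 20.1 mm lever 0.716 foot 8.1 mm
c 37.27 press [-0.1114 -0.0862  0.2901] F press [-4.9 -0.5 14.3] w 0.0293
```

View pics/side13.png

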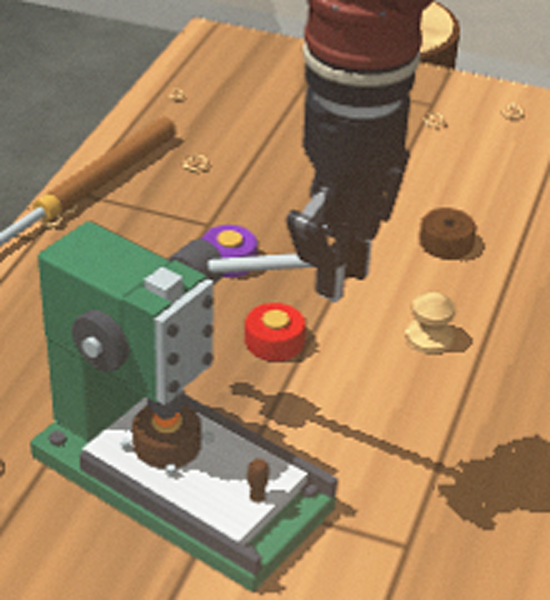

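View pics/top13.png

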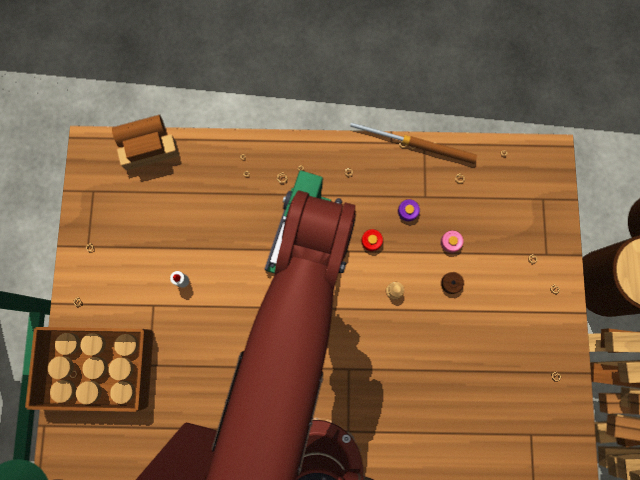

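The foot is on the cap at side crop (167,420), the slide is home and the hold is steady. The glue (178,279), finial (396,290), plain wheel (452,283) and the coloured look-alikes are where they started. Ftan is about 10 N, as expected for 8 mm, so I'm handing in.

```bash
python3 - <<'E'
from ramz import *
robot.job_done()
E
```

```text
the job is handed in; nothing more can be done
```

I set the capped walnut wheel cap up between the four pins, let go of it, and pushed the slide home. I then pulled the lever down by its ball, and the job was handed in with the lever still held, at about 37 s of the 72 s allowed.

**Last checks:**
- **Slide:** I felt the hard stop, and the knob measured 97 mm in front of the ram's axis, against 98 mm expected.
- **Foot:** the ram's drop of 20.1 mm in the side picture puts the lever at about 0.716 rad and the foot about 8.1 mm up. The reading did not change over a 1 s pause.
- **Ball force:** about 10 N along the arc, which matches what 8 mm should need.
- **Other objects:** in the last top picture the plain wheel, finial, glue bottle and coloured look-alikes are where they started.

**One disagreement:** during the pull the gripper slid about 7 mm down over the ball, so the arm's position overstated the lever angle (0.714 against 0.67 in the pictures). I corrected the final position using the side-camera pictures, which resolve the foot's position to roughly 0.5–1 mm.

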